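Box up the weighed crystal

ROBOT

A 7-joint arm with a two-finger parallel gripper is mounted at the origin on the work surface. World frame = base frame: x ahead of the robot, y to its left, z up, the work surface at z = 0. Lengths are in m, angles in rad, forces in N, time in s.
With the tool pointing down it reaches from about 0.425 to 0.95 m from the base axis. Payload 4.7 kg.
Tool frame: the origin (TCP) lies at the very end of the fingers, on their centre line; the grasp point (between the pads) lies 19 mm behind it; z points along the fingers, y is the line along which they close (so a half turn about z gives the same grasp; the last joint's range is limited). The gripper opens to 85 mm and grips with 20 to 120 N. Pads are 22 mm wide; open, the fingers measure 114 mm over their backs; the gripper's body (76 mm by 85 mm) begins 54 mm behind the grasp point. The pads swing forward as they close: fully open they stand 13 mm farther back than shut.
Start: joints at [-1.246, 0.469, -0.049, 1.532, 0.024, 1.141, -0.082], TCP at [0.234, 0.633, 0.231] pointing down, gripper open.
Joint ranges: [-2.59, 2.59], [-0.33, 1.99], [-1.39, 1.29], [0.1, 2.45], [-1.04, 4.18], [0.21, 1.99], [-2.66, 2.66]. Speed limits (rad/s): [2.57, 2.57, 3.14, 3.14, 3.14, 3.14, 3.14].

INTERFACE

Orientations are given as a rotation vector (axis times angle).
In Python, from rig import robot gives the robot as it stands. The module is installed in compiled form; this text tells all that it offers.
- The arm moves only by the shell command python3 -m creep 'ROWS' [FORCE]. ROWS is JSON, a list of rows, each an object with "travel": the shift along the tool's x, y, z scaled (see below), a list of three; "turn": the turn, a rotation vector about the tool's x, y, z scaled (see below), a list of three; "hand": the opening, from 0 (shut) to 1 (fully open). A call has 1 to 20 rows; each row shifts and turns the commanded pose from where the row before left it, along the tool's axes as they then stand; what a row does not reach is not made up. The controller multiplies each number of a shift by 50 mm and each number of a turn by 8 degrees. A row lasts 1/8 s, in which the tool goes at most 62.5 mm and 10.7 degrees, less where a joint would pass 70% of its speed; a pose out of reach is approached as far as the arm can. A call with a number of a shift or a turn outside -1 to 1 is refused whole. A call with a gripper value outside its range is refused whole. The fingers move at their own pace and stop on an object; FORCE is the grip in N (left out, the last holds). Time passes only in rows, so rows that do not move let the fingers close. It gives the time, the measured TCP pose, the force, the opening and the grip force at its end, in the units of the state.
- robot.get_obs(): the state, without advancing time (a new reading comes with each control period).
- robot.read_camera(name): name is "scene" or "top" or "wrist"; returns a dict with "img" (480x640x3 uint8, red, green, blue), "depth" (480x640 float32, m along the optical axis (not along the pixel's ray), 0 where there is no reading), "fx", "fy", "cx", "cy" (pixels), "D" ([k1, k2, p1, p2, k3] as OpenCV has them; the pictures are not rectified), "xyz" and "orientation" of the camera in the world; the wrist camera has in their place "tool_from_camera" (4x4, takes a point from camera to tool coordinates, whose origin is the TCP and whose axes are the flange's). Camera axes: x right, y up, looking along -z (the intrinsics and any distortion apply to the point x, -y, -z); pixel columns grow to the right and rows downward; lengths in m; the calibration is good to about 2 mm. A picture is of the moment at which its call begins: read the wrist's pose just before it.
- robot.job_done(): hands the job in; it is judged then, once.
The state is a dict: "clock": time; "qpos": joint angles; "qd": joint speeds; "effort": joint torques, N m; "eef_pos": TCP position; "orientation": TCP orientation; "ft_force": force on the tool from outside, world axes, zero at the start; "torque": the same for the moment, N m; "gripper_width": finger opening in m; "grasp_force": force on a finger pad.
Only numpy, scipy, OpenCV 4.12 (cv2) and the standard library are available. Lean on these libraries where they do the work, as an engineer would, in place of code of your own. Each camera call takes 0.05 s, during which the arm holds its last target. There are 200 camera calls.

TASK

Move the purple crystal from the balance pan onto the middle of the black box base and let go of it, standing as it is; then put the larger clear cover over it and press the cover straight down until both catches click and it is fully home, without ramming it, as the plastic is brittle. Keep pressing the cover down firmly onto its base: the job finishes with the gripper still pressing, not letting go. Leave the other things on the desk where they are.

Things in the scene. Friction and masses are not known exactly. Their poses are not given: they have to be found in the camera images.
- crystal: the loose purple fluorite specimen on its pale rock foot, about 45 g: a square block 24 x 24 mm with upright sides from the underside to 23 mm up, one small crystal on top up to 28 mm. Origin: centre of its underside; z up. It starts standing on the balance pan.
- pan (a point): centre of the top face of the balance's round steel pan (116 mm across, 42 mm above the desk). The balance is fixed, grey, 175 x 135 mm, its display towards the robot.
- box_base: loose black base of the specimen box on the desk, 90 g: a foot 66 x 66 x 6 mm carrying a square plinth 48 x 48 mm up to 20 mm above the desk, its top 5 mm bevelled in to a flat 40 x 40 mm top with a white card. Origin: centre of the foot's underside; z up; x, y along its sides. An orange spring catch sticks out of the middle of its +y and -y sides, nose 27.7 mm from the centre, 10.5 mm up
- cover: the larger loose clear plastic cover, 40 g: a box 56 x 56 mm outside, 50 mm tall, open below, walls and top 2.5 mm (51 mm square inside), the same on all four sides, with a window 16 mm wide, 2.5 to 10 mm above the rim, in each. Origin: centre of the open rim; z up. Starts rim down on the desk. Fits over the plinth with its sides parallel to the base's, at any quarter turn
- catch_a (a joint): the spring catch on the base's +y side, m: 0 when sprung fully out, about 0.002 when the cover's edge pushes it in, at most 0.0045
- catch_b (a joint): the same for the catch on the -y side
- spare_cover: bystander: a smaller clear cover, 40 x 40 x 32 mm, without windows, for another box; leave it alone. Origin: centre of its underside
- boxed_green: bystander: a closed small specimen box, 48 x 48 x 38 mm, green mineral. Origin: centre of its underside
- boxed_gold: bystander: a closed small specimen box, 48 x 48 x 38 mm, golden mineral. Origin: centre of its underside
- acid_bottle: bystander: a small amber bottle with black cap, 36 mm across, 75 mm tall. Origin: centre of its underside
- loupe: bystander: a folding hand lens, 68 x 25 x 14 mm. Origin: under the centre of its lens
- tweezers: bystander: steel tweezers lying on the desk, about 105 x 16 x 9 mm. Origin: on the desk near their middle
- cover_top (a point): centre of the cover's outer top face, 50 mm above its rim. Set down, the cover rests on the catches, rim 14 mm above the desk. Pressed (held by its sides, or on top), the force climbs to 9 to 16 N with the rim near 11 mm, then drops as the catches spring into the windows (off centre, one side first, then the other); the rim lands on the foot: rim 6 mm, top 56 mm up. Over 70 N on the base cracks it
Mind the look-alikes: they are no part of the job. Leave any blue or pink look-alike of the cover alone. Of the things shaped like the crystal, the purple one is meant.

How it is judged:
By the outcome, as a careful person would: the job done as asked, in the order asked, and still so for the second after the job is handed in, while the arm keeps its last pose, push and grip.
It also fails if it takes over 64 s, if anything falls off the work surface, if the arm or the gripper's body presses on something with over 40 N, if the wrist force passes 120 N, or if a joint passes its speed limit or range.

## Working session

There is one attempt and no reset: what is moved stays moved. The work goes in short steps, Python scripts to look and compute and a shell command to move; the robot and the scene stay as the last step left them, time stands still between calls to the robot, and variables do not carry over. Pictures are saved under pics/ and viewed, at most 10 in all, crops included, and the job is handed in when it is done.

```bash
mkdir -p pics; cat > h.py <<'E'
import numpy as np, cv2
from scipy.spatial.transform import Rotation as R
from rig import robot
def cam(n):
    o=robot.get_obs(); c=robot.read_camera(n)
    if n=="wrist":
        T=np.eye(4);T[:3,:3]=R.from_rotvec(o["orientation"]).as_matrix();T[:3,3]=o["eef_pos"]
        T=T@np.array(c["tool_from_camera"]); c["R"],c["t"]=T[:3,:3],T[:3,3]
    else:
        q=np.array(c["orientation"]); c["R"]=R.from_rotvec(q).as_matrix() if q.shape==(3,) else (q if q.ndim==2 else R.from_quat(q).as_matrix()); c["t"]=np.array(c["xyz"])
    c["K"]=np.array([[c["fx"],0,c["cx"]],[0,c["fy"],c["cy"]],[0,0,1.]]); c["D"]=np.array(c["D"],float)
    return c
def rays(c,uv):
    p=cv2.undistortPoints(np.array(uv,float).reshape(-1,1,2),c["K"],c["D"])[:,0]
    return np.c_[p[:,0],-p[:,1],-np.ones(len(p))]@c["R"].T
def onplane(c,uv,z):
    d=rays(c,uv); return c["t"]+d*((z-c["t"][2])/d[:,2])[:,None]
def save(c,name): cv2.imwrite("pics/"+name,c["img"][:,:,::-1])
def proj(c,P):
    q=(np.array(P,float).reshape(-1,3)-c["t"])@c["R"]
    return cv2.projectPoints(q*[1,-1,-1],np.zeros(3),np.zeros(3),c["K"],c["D"])[0][:,0]
E
python3 - <<'E'
from h import *
o=robot.get_obs(); print(o)
for n in("top","scene"):
    c=cam(n); save(c,n+"0.png"); print(n,c["t"],c["R"].round(3).tolist(),c["fx"],c["D"])
E
```

```text
{'clock': 0.0, 'qpos': array([-1.24588753,  0.46945515, -0.04859288,  1.53368995,  0.02411333,
        1.14098018, -0.08234467]), 'qd': array([ 0.00055689,  0.00044921, -0.00128891,  0.00024252, -0.00088159,
       -0.00036192,  0.00169261]), 'effort': array([-8.61516237e-04, -5.10328817e+01, -4.68965492e-02, -2.37710273e+01,
        1.07150653e-02,  7.66144018e-03, -3.73236716e-06]), 'eef_pos': array([0.23366355, 0.63265102, 0.23025385]), 'orientation': array([-5.52835885e-01, -3.09230261e+00,  3.02992455e-03]), 'ft_force': array([-0.31685487, -0.13370967, -0.33671574]), 'torque': array([-0.00186802, -0.06128264, -0.00985309]), 'grasp_force': 0.0, 'gripper_width': 0.08508228451127407}
top [ 0.38993413 -0.00128189  1.07603188] [[0.014, 0.99, -0.141], [-0.999, 0.018, 0.027], [0.029, 0.141, 0.99]] 433.0541858667748 [-0.09673724  0.          0.          0.          0.        ]
scene [1.20636911 0.55058149 0.69091087] [[-0.636, -0.466, 0.615], [0.771, -0.367, 0.52], [-0.017, 0.805, 0.593]] 563.9829872959003 [0.00811323 0.         0.         0.         0.        ]
```

View pics/top0.png

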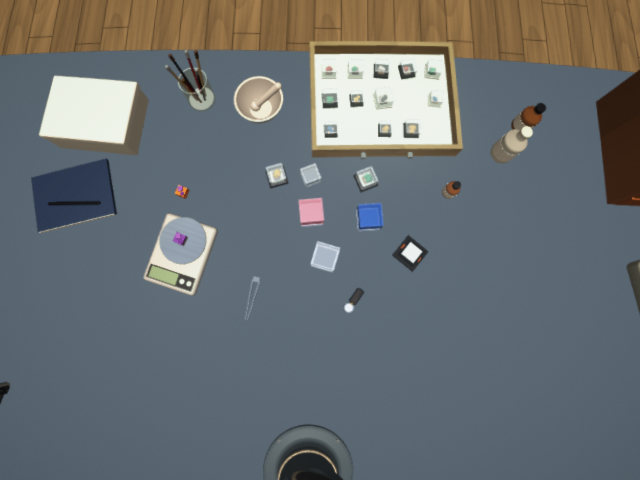

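View pics/scene0.png

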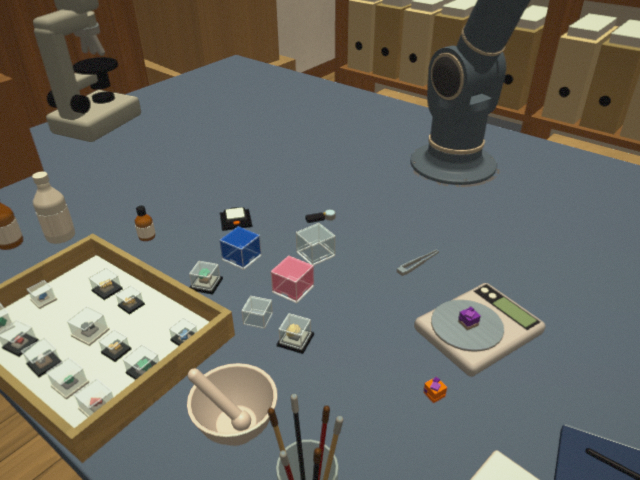

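The top view shows the purple crystal at (180,239) on the pan, the cover at (325,257), the base at (410,253) and the spare cover at (311,175). The scene view agrees; an orange look-alike of the crystal stands behind the balance. I'll take rough positions now and refine them with the wrist camera.

```bash
python3 - <<'E'
from h import *
c=cam("top"); im=c["img"]; hsv=cv2.cvtColor(im,cv2.COLOR_RGB2HSV)
def blob(m,u,v,r,z,n):
    w=np.zeros_like(m); w[v-r:v+r,u-r:u+r]=m[v-r:v+r,u-r:u+r]
    k=max(cv2.findContours(w,cv2.RETR_EXTERNAL,cv2.CHAIN_APPROX_NONE)[0],key=cv2.contourArea)
    b=cv2.boxPoints(cv2.minAreaRect(k)); P=onplane(c,b,z)
    print(n,P.mean(0).round(4),"sides",np.linalg.norm(P[1]-P[0]).round(4),np.linalg.norm(P[2]-P[1]).round(4),"ang",np.degrees(np.arctan2(*(P[1]-P[0])[1::-1])).round(1)%90)
blob(cv2.inRange(hsv,(125,80,40),(165,255,255)),180,239,14,.065,"crystal")
blob(cv2.inRange(hsv,(0,0,170),(180,60,255)),410,253,18,.02,"card")
blob(cv2.inRange(hsv,(0,0,0),(180,255,40)),410,253,24,.0,"base")
blob(cv2.inRange(hsv,(0,0,115),(180,90,255)),325,257,22,.05,"cover")
g=cv2.inRange(hsv,(0,0,0),(180,255,40)); 
print(onplane(c,[[183,241]],.042))
o=robot.get_obs();M=R.from_rotvec(o["orientation"]).as_matrix();print(M.round(3))
E
```

```text
crystal [0.5439 0.312  0.065 ] sides 0.0232 0.0251 ang 66.6
card [ 0.5262 -0.2498  0.02  ] sides 0.037 0.0372 ang 51.2
base [ 0.4982 -0.2504  0.    ] sides 0.0 0.0 ang 0.0
cover [ 0.5083 -0.0331  0.05  ] sides 0.1034 0.1034 ang 1.0999999999999943
[[0.54041012 0.30939575 0.042     ]]
[[-0.938  0.346 -0.   ]
 [ 0.346  0.938 -0.001]
 [-0.    -0.002 -1.   ]]
```

```bash
python3 -m creep '[{"travel":[-0.8,-0.39,0],"turn":[0,0,0],"hand":1},{"travel":[-0.8,-0.39,0],"turn":[0,0,0],"hand":1},{"travel":[-0.8,-0.39,0],"turn":[0,0,0],"hand":1},{"travel":[-0.8,-0.39,0],"turn":[0,0,0],"hand":1},{"travel":[-0.8,-0.39,0],"turn":[0,0,0],"hand":1},{"travel":[-0.8,-0.39,0],"turn":[0,0,0],"hand":1},{"travel":[-0.8,-0.39,0],"turn":[0,0,0],"hand":1},{"travel":[-0.8,-0.39,0],"turn":[0,0,0],"hand":1},{"travel":[-0.8,-0.39,0],"turn":[0,0,0],"hand":1},{"travel":[-0.8,-0.39,0],"turn":[0,0,0],"hand":1},{"travel":[0,0,0],"turn":[0,0,0],"hand":1},{"travel":[0,0,0],"turn":[0,0,0],"hand":1}]' 30
python3 - <<'E'
from h import *
c=cam("wrist"); save(c,"w1.png"); print(c["tool_from_camera"],c["fx"],c["D"])
o=robot.get_obs(); print(o["eef_pos"],o["ft_force"]); print(proj(c,[[.544,.312,.065],[.544,.312,.042]]))
E
```

```text
clock: 1.65
eef_pos: [0.5409, 0.3122, 0.2309]
orientation: [-0.552, -3.092, -0.0]
ft_force: [0.2, 0.2, -0.5]
gripper_width: 0.0854
grasp_force: 0.0
[[-1.04378907e-03  9.62805659e-01  2.70192845e-01  6.87455873e-02]
 [ 9.99999320e-01  8.64649961e-04  7.82028410e-04 -5.63267819e-04]
 [ 5.19319146e-04  2.70193477e-01 -9.62805907e-01 -1.41259753e-01]
 [ 0.00000000e+00  0.00000000e+00  0.00000000e+00  1.00000000e+00]] 371.6340617570908 [-0.03392752  0.          0.          0.          0.        ]
[0.54043318 0.31295477 0.23101433] [ 0.28956358 -0.53639085 -0.24055095]
[[318.09712005 218.74423756]
 [317.9830366  212.99137799]]
```

View pics/w1.png

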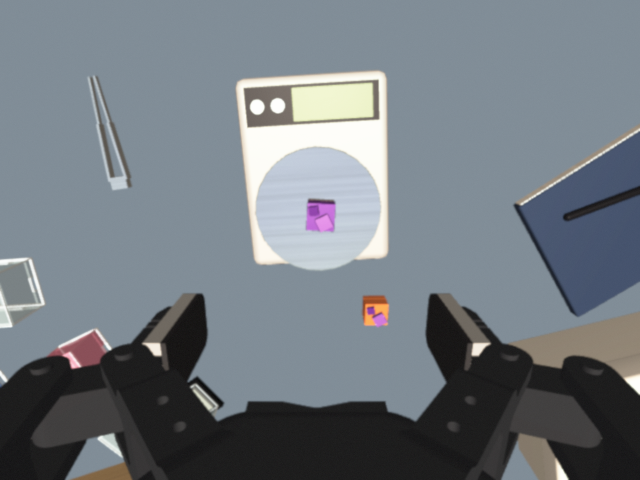

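The wrist view shows the crystal at (321,216) on the pan, almost square to the picture, and the orange look-alike at (376,312) is well clear.

```bash
cat >> h.py <<'E'
def rect(c,m,u,v,r,z,n):
    w=np.zeros_like(m); s=np.s_[max(v-r,0):v+r,max(u-r,0):u+r]; w[s]=m[s]
    k=max(cv2.findContours(w,cv2.RETR_EXTERNAL,cv2.CHAIN_APPROX_NONE)[0],key=cv2.contourArea)
    P=onplane(c,k[:,0],z); ctr,sz,_=cv2.minAreaRect((P[:,:2]*1000).astype(np.float32))
    b=cv2.boxPoints(((ctr),sz,_)); a=np.degrees(np.arctan2(*(b[1]-b[0])[::-1]))%90
    ctr=np.array(ctr)/1000; print(n,ctr.round(4),"mm",np.round(sz,1),"ang",a.round(1)); return ctr,a
def delta(x,y,z):
    o=robot.get_obs();M=R.from_rotvec(o["orientation"]).as_matrix()
    print("tcp",o["eef_pos"].round(4),"yaw tool y",np.degrees(np.arctan2(M[1,1],M[0,1])).round(2),"tilt",M[:,2].round(4),"units",((np.array([x,y,z])-o["eef_pos"])@M/.05).round(3))
E
python3 - <<'E'
from h import *
c=cam("wrist"); hsv=cv2.cvtColor(c["img"],cv2.COLOR_RGB2HSV)
m=cv2.inRange(hsv,(125,80,40),(165,255,255))
p,a=rect(c,m,321,216,35,.065,"purple")
m2=cv2.inRange(hsv,(125,80,130),(165,255,255)); rect(c,m2,321,216,35,.065,"bright")
d=c["depth"];print("depth z crystal",[(c["t"]+rays(c,[[u,v]])[0]*d[v,u]).round(4) for u,v in((313,224),(321,216),(290,190),(321,195))])
s=cv2.inRange(hsv,(90,10,120),(120,80,255)); rect(c,s,318,208,66,.042,"pan")
delta(p[0],p[1],.050)
cv2.imwrite("pics/x.png",cv2.resize(c["img"][185:245,290:350,::-1],(600,600),interpolation=cv2.INTER_NEAREST))
E
```

```text
purple [0.5422 0.3147] mm [23.2 25.4] ang 66.8
bright [0.5429 0.3144] mm [23.2 23.8] ang 66.4
depth z crystal [array([0.5468, 0.3069, 0.0631]), array([0.5423, 0.3158, 0.0644]), array([0.5154, 0.2963, 0.0404]), array([0.5291, 0.321 , 0.0419])]
pan [0.5437 0.3123] mm [124.6 115.9] ang 69.8
tcp [0.5403 0.3132 0.2311] yaw tool y 69.88 tilt [-9.e-04  6.e-04 -1.e+00] units [-0.029  0.039  3.622]
```

View pics/x.png

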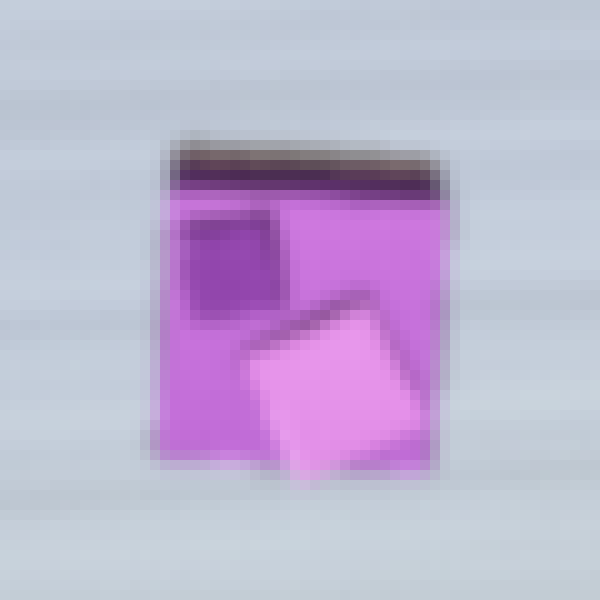

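```bash
python3 -m creep '[{"travel":[-0.04,0.04,0.6],"turn":[0,0,0.42],"hand":1},{"travel":[0,0,0.8],"turn":[0,0,0],"hand":1},{"travel":[0,0,0.8],"turn":[0,0,0],"hand":0.6},{"travel":[0,0,0.6],"turn":[0,0,0],"hand":0.6},{"travel":[0,0,0.4],"turn":[0,0,0],"hand":0.6},{"travel":[0,0,0.3],"turn":[0,0,0],"hand":0.6},{"travel":[0,0,0.2],"turn":[0,0,0],"hand":0.6},{"travel":[0,0,0],"turn":[0,0,0],"hand":0.6},{"travel":[0,0,0],"turn":[0,0,0],"hand":0.6}]' 30
python3 - <<'E'
from h import *
delta(.5429,.3144,.046)
E
```

```text
clock: 2.88
eef_pos: [0.5447, 0.3132, 0.0471]
orientation: [0.643, 3.074, 0.002]
ft_force: [0.1, 0.4, 0.4]
gripper_width: 0.0514
grasp_force: 0.0
tcp [0.5447 0.3132 0.0471] yaw tool y 66.36 tilt [ 0.0013  0.001  -1.    ] units [0.042 0.007 0.023]
```

```bash
python3 -m creep '[{"travel":[0.04,0,0.02],"turn":[0,0,0],"hand":0.45},{"travel":[0,0,0],"turn":[0,0,0],"hand":0.35},{"travel":[0,0,0],"turn":[0,0,0],"hand":0},{"travel":[0,0,0],"turn":[0,0,0],"hand":0},{"travel":[0,0,0],"turn":[0,0,0],"hand":0},{"travel":[0,0,0],"turn":[0,0,0],"hand":0}]' 30; python3 - <<'E'
from h import *
delta(.5429,.3144,.046)
E
```

```text
clock: 3.62
eef_pos: [0.5425, 0.314, 0.0457]
orientation: [0.643, 3.075, 0.001]
ft_force: [-0.8, 1.0, 4.5]
gripper_width: 0.0234
grasp_force: 29.9
tcp [0.5425 0.314  0.0457] yaw tool y 66.37 tilt [ 5.e-04  5.e-04 -1.e+00] units [-0.005  0.012 -0.005]
```

```bash
python3 -m creep '[{"travel":[0,0,-0.2],"turn":[0,0,0],"hand":0},{"travel":[0,0,-0.6],"turn":[0,0,0],"hand":0},{"travel":[0,0,-0.9],"turn":[0,0,0],"hand":0},{"travel":[0,0,-0.9],"turn":[0,0,0],"hand":0},{"travel":[-0.35,-0.87,-0.5],"turn":[0,0,0],"hand":0},{"travel":[-0.35,-0.87,-0.5],"turn":[0,0,0],"hand":0},{"travel":[-0.35,-0.87,0],"turn":[0,0,0],"hand":0},{"travel":[-0.35,-0.87,0],"turn":[0,0,0],"hand":0},{"travel":[-0.35,-0.87,0],"turn":[0,0,0],"hand":0},{"travel":[-0.35,-0.87,0],"turn":[0,0,0],"hand":0},{"travel":[-0.35,-0.87,0],"turn":[0,0,0],"hand":0},{"travel":[-0.35,-0.87,0],"turn":[0,0,0],"hand":0},{"travel":[-0.35,-0.87,0],"turn":[0,0,0],"hand":0},{"travel":[-0.35,-0.87,0],"turn":[0,0,0],"hand":0},{"travel":[-0.35,-0.87,0],"turn":[0,0,0],"hand":0},{"travel":[-0.35,-0.87,0],"turn":[0,0,0],"hand":0},{"travel":[0,0,0],"turn":[0,0,0.63],"hand":0},{"travel":[0,0,0],"turn":[0,0,0.63],"hand":0},{"travel":[0,0,0],"turn":[0,0,0.63],"hand":0},{"travel":[0,0,0],"turn":[0,0,0],"hand":0}]' 30
python3 - <<'E'
from h import *
c=cam("wrist"); save(c,"w2.png"); delta(.526,-.25,.1); print(proj(c,[[.526,-.25,.02]]))
E
```

```text
clock: 6.12
eef_pos: [0.5251, -0.2486, 0.2252]
orientation: [-1.041, -2.964, 0.0]
ft_force: [-0.8, 0.1, 0.3]
gripper_width: 0.0235
grasp_force: 29.6
tcp [ 0.5251 -0.2486  0.2252] yaw tool y 51.34 tilt [-4.e-04  2.e-04 -1.e+00] units [-0.032 -0.012  2.505]
[[316.6029112  207.53330239]]
```

View pics/w2.png

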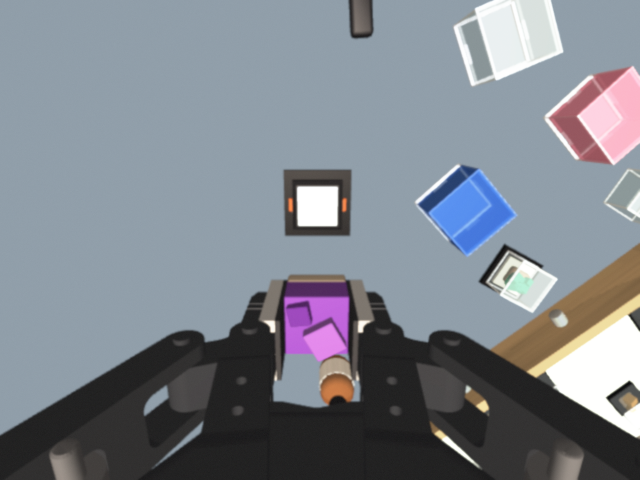

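The wrist view shows the base at (318,203) square to the picture with its catches left and right at (291,205) and (345,205), and the crystal held at (317,320).

```bash
python3 - <<'E'
from h import *
c=cam("wrist"); hsv=cv2.cvtColor(c["img"],cv2.COLOR_RGB2HSV)
p,a=rect(c,cv2.inRange(hsv,(0,0,190),(180,50,255)),318,206,32,.02,"card")
f,_=rect(c,cv2.inRange(hsv,(0,0,0),(180,255,100)),318,203,42,.006,"foot")
o=cv2.inRange(hsv,(3,150,80),(20,255,255)); 
for u in(291,345):
    w=np.zeros_like(o); w[190:220,u-10:u+10]=o[190:220,u-10:u+10]; ys,xs=np.nonzero(w); print("catch",onplane(c,[[xs.mean(),ys.mean()]],.0105).round(4))
z=robot.get_obs()["eef_pos"][2]
q,_=rect(c,cv2.inRange(hsv,(125,80,40),(165,255,255)),318,318,60,z+.0193,"crystal all")
m=cv2.inRange(hsv,(135,60,140),(165,255,255))
q,_=rect(c,m,318,318,60,z+.0193,"crystal bright")
t=robot.get_obs()["eef_pos"]; M=R.from_rotvec(robot.get_obs()["orientation"]).as_matrix()
print("crystal in tool mm",((np.r_[q,t[2]]-t)@M*1000).round(1))
xs=[np.nonzero(m[:,u])[0].min() for u in(290,300,335,345)]; P=onplane(c,list(zip((290,300,335,345),xs)),z+.0193); print("front edge in tool",((P-t)@M*1000).round(1))
delta(*p,.03)
E
```

```text
card [ 0.525  -0.2486] mm [37.9 37.6] ang 51.3
foot [ 0.5252 -0.2488] mm [64.7 64.9] ang 51.3
catch [[ 0.5085 -0.269   0.0105]]
catch [[ 0.5414 -0.2286  0.0105]]
crystal all [ 0.5238 -0.2485] mm [24.2 31.8] ang 51.3
crystal bright [ 0.5262 -0.2504] mm [23.2 26.5] ang 51.3
crystal in tool mm [-2.  -0.8 -0. ]
front edge in tool [[ 11.3 -10.1 -19.3]
 [ 11.3  -6.5 -19.3]
 [ 11.3   6.  -19.3]
 [ 11.3   9.6 -19.3]]
tcp [ 0.5252 -0.2486  0.2252] yaw tool y 51.33 tilt [-3.e-04  2.e-04 -1.e+00] units [ 1.000e-03 -3.000e-03  3.904e+00]
```

```bash
python3 -m creep '[{"travel":[0.01,0,0.5],"turn":[0,0,0],"hand":0},{"travel":[0,0,0.8],"turn":[0,0,0],"hand":0},{"travel":[0,0,0.8],"turn":[0,0,0],"hand":0},{"travel":[0,0,0.8],"turn":[0,0,0],"hand":0},{"travel":[0,0,0.5],"turn":[0,0,0],"hand":0},{"travel":[0,0,0.3],"turn":[0,0,0],"hand":0},{"travel":[0,0,0.2],"turn":[0,0,0],"hand":0},{"travel":[0,0,0.05],"turn":[0,0,0],"hand":0},{"travel":[0,0,0],"turn":[0,0,0],"hand":0},{"travel":[0,0,0],"turn":[0,0,0],"hand":0}]' 30
python3 - <<'E'
from h import *
delta(.525,-.2487,.0237)
E
```

```text
clock: 7.48
eef_pos: [0.5255, -0.2486, 0.0285]
orientation: [1.042, 2.962, 0.0]
ft_force: [0.0, -0.4, -0.6]
gripper_width: 0.0229
grasp_force: 29.6
tcp [ 0.5255 -0.2486  0.0285] yaw tool y 51.25 tilt [ 1.4e-03 -4.0e-04 -1.0e+00] units [ 0.007 -0.008  0.097]
```

```bash
python3 -m creep '[{"travel":[0.015,0,0.05],"turn":[0,0,0],"hand":0},{"travel":[0,0,0.03],"turn":[0,0,0],"hand":0},{"travel":[0,0,0],"turn":[0,0,0],"hand":0}]' 30
python3 - <<'E'
from h import *
delta(.525,-.2487,.0237)
E
```

```text
clock: 7.85
eef_pos: [0.5245, -0.2479, 0.0238]
orientation: [1.042, 2.964, 0.0]
ft_force: [0.0, 0.5, 1.0]
gripper_width: 0.0234
grasp_force: 29.7
tcp [ 0.5245 -0.2479  0.0238] yaw tool y 51.25 tilt [ 1.e-04  1.e-04 -1.e+00] units [-0.018 -0.006  0.001]
```

```bash
python3 -m creep '[{"travel":[0,0,0.01],"turn":[0,0,0],"hand":0},{"travel":[0,0,0],"turn":[0,0,0],"hand":0}]' 30; python3 -m creep '[{"travel":[0,0,0],"turn":[0,0,0],"hand":0.35},{"travel":[0,0,0],"turn":[0,0,0],"hand":0.45},{"travel":[0,0,0],"turn":[0,0,0],"hand":0.6},{"travel":[0,0,0],"turn":[0,0,0],"hand":0.6},{"travel":[0,0,-0.3],"turn":[0,0,0],"hand":0.6},{"travel":[0,0,-0.7],"turn":[0,0,0],"hand":0.8},{"travel":[0,0,-0.9],"turn":[0,0,0],"hand":1},{"travel":[0,0,-0.9],"turn":[0,0,0],"hand":1},{"travel":[0,0,-0.9],"turn":[0,0,0],"hand":1},{"travel":[0,0,-0.4],"turn":[0,0,0],"hand":1},{"travel":[0,0,0],"turn":[0,0,0],"hand":1},{"travel":[0,0,0],"turn":[0,0,0],"hand":1}]'
python3 - <<'E'
from h import *
c=cam("wrist"); save(c,"w3.png"); hsv=cv2.cvtColor(c["img"],cv2.COLOR_RGB2HSV)
rect(c,cv2.inRange(hsv,(135,60,140),(165,255,255)),318,206,35,.043,"crystal")
rect(c,cv2.inRange(hsv,(0,0,0),(180,255,100)),318,203,42,.006,"foot")
o=cv2.inRange(hsv,(3,150,80),(20,255,255)); 
for u in(291,345):
    w=np.zeros_like(o); w[190:220,u-10:u+10]=o[190:220,u-10:u+10]; ys,xs=np.nonzero(w); print("catch",onplane(c,[[xs.mean(),ys.mean()]],.0105).round(4))
delta(.5083,-.0331,.225)
E
```

```text
clock: 8.1
eef_pos: [0.5245, -0.2479, 0.0237]
orientation: [-1.042, -2.964, -0.001]
ft_force: [-1.8, 0.7, 5.1]
gripper_width: 0.0234
grasp_force: 30.3
clock: 9.6
eef_pos: [0.5237, -0.2476, 0.2276]
orientation: [-1.042, -2.962, -0.0]
ft_force: [1.2, 1.0, -0.7]
gripper_width: 0.0853
grasp_force: 0.0
crystal [ 0.5248 -0.2492] mm [22.3 24.8] ang 50.7
foot [ 0.5248 -0.2486] mm [64.7 65.4] ang 51.3
catch [[ 0.5092 -0.2693  0.0105]]
catch [[ 0.5415 -0.2287  0.0105]]
tcp [ 0.5236 -0.2475  0.2271] yaw tool y 51.25 tilt [-2.2e-03  9.0e-04 -1.0e+00] units [2.922 3.152 0.047]
```

View pics/w3.png

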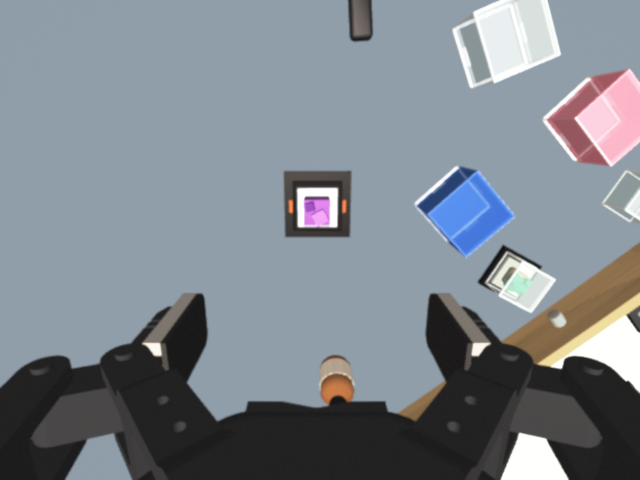

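The crystal stands in the middle of the card at (317,210), upright. Now the cover.

```bash
python3 -m creep '[{"travel":[0.4,0.45,0],"turn":[0,0,0],"hand":1},{"travel":[0.67,0.76,0],"turn":[0,0,0],"hand":1},{"travel":[0.67,0.76,0],"turn":[0,0,0],"hand":1},{"travel":[0.67,0.76,0],"turn":[0,0,0],"hand":1},{"travel":[0.27,0.31,0],"turn":[0,0,0],"hand":1},{"travel":[0,0,0],"turn":[0,0,0],"hand":1},{"travel":[0,0,0],"turn":[0,0,0],"hand":1}]' 
python3 - <<'E'
from h import *
c=cam("wrist"); save(c,"w4.png"); delta(.51,-.04,.2)
E
```

```text
clock: 10.52
eef_pos: [0.5147, -0.047, 0.2277]
orientation: [-1.045, -2.962, 0.002]
ft_force: [-0.8, -0.1, 0.0]
gripper_width: 0.0857
grasp_force: 0.0
tcp [ 0.5148 -0.0473  0.2278] yaw tool y 51.1 tilt [-8.e-04 -8.e-04 -1.e+00] units [0.166 0.054 0.557]
```

View pics/w4.png

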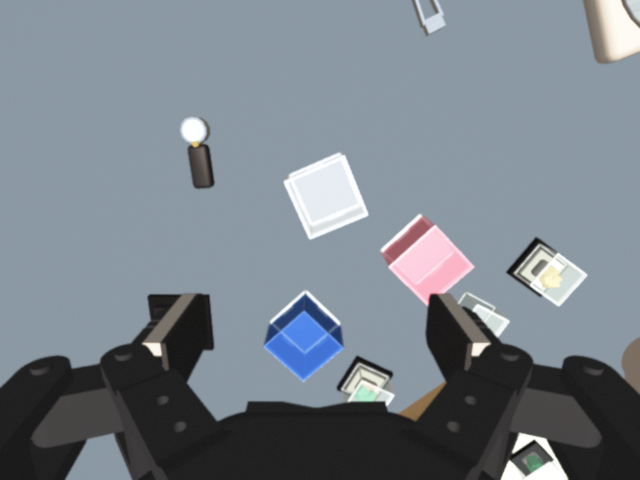

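The cover is seen from above at (326,196), turned a little against the tool, with its top face the lower and larger square; the loupe, pink and blue covers lie around it with some clearance.

```bash
python3 - <<'E'
from h import *
c=cam("wrist"); hsv=cv2.cvtColor(c["img"],cv2.COLOR_RGB2HSV); print(hsv[196,326],hsv[232,330],hsv[120,300],c["img"][186,295])
cr=c["img"][145:250,275:380]; cv2.imwrite("pics/c4.png",cv2.resize(cr[:,:,::-1],(735,735//1)[:2],interpolation=cv2.INTER_CUBIC)[:600])
m=cv2.inRange(hsv,(0,0,170),(180,60,255)); w=np.zeros_like(m); w[145:250,275:378]=m[145:250,275:378]
k=max(cv2.findContours(w,cv2.RETR_EXTERNAL,cv2.CHAIN_APPROX_NONE)[0],key=cv2.contourArea)
h=cv2.convexHull(k); print(cv2.contourArea(h)); q=cv2.approxPolyDP(h,2.5,True)[:,0]; P=onplane(c,q,.05); Q=onplane(c,q,0)
for a,b,d in zip(q,P,Q): print(a,b[:2].round(4),d[:2].round(4))
print(np.linalg.norm(np.roll(P,-1,0)-P,axis=1).round(4))
E
```

```text
[105  13 242] [104  37 167] [104  37 164] [249 251 252]
4825.5
[340 151] [4.861e-01 3.000e-04] [0.4901 0.0011]
[347 158] [0.4944 0.0013] [0.4996 0.0023]
[369 215] [ 0.5455 -0.0138] [ 0.5588 -0.0152]
[309 239] [ 0.5294 -0.0687] [ 0.5401 -0.0787]
[282 181] [ 0.4747 -0.0539] [ 0.4768 -0.0616]
[289 172] [ 0.4726 -0.0443] [ 0.4744 -0.0505]
[0.0083 0.0533 0.0573 0.0567 0.0098 0.0466]
```

View pics/c4.png

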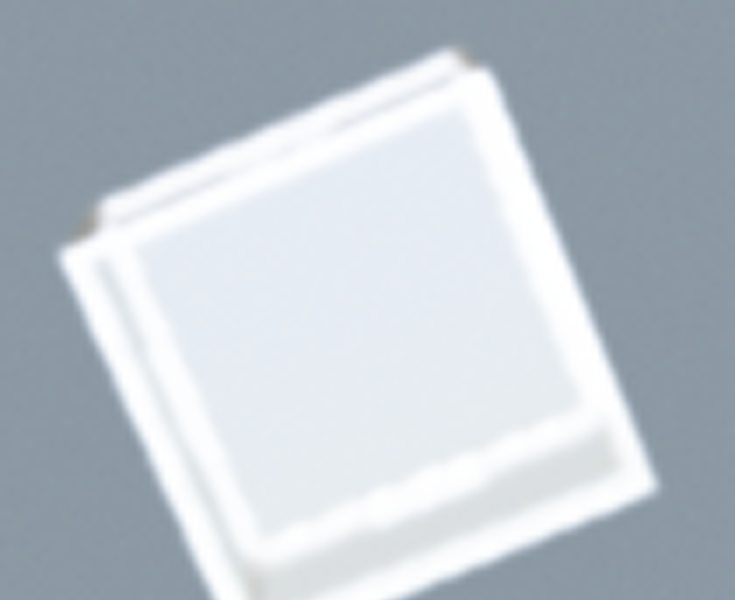

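```bash
python3 -m creep '[{"travel":[0.24,0.16,0.2],"turn":[0,0,0],"hand":1},{"travel":[0,0,0.4],"turn":[0,0,-0.72],"hand":1},{"travel":[0,0,0.4],"turn":[0,0,-0.72],"hand":1},{"travel":[0,0,0.4],"turn":[0,0,-0.72],"hand":1},{"travel":[0,0,0.4],"turn":[0,0,-0.72],"hand":1},{"travel":[0,0,0],"turn":[0,0,0],"hand":1},{"travel":[0,0,0],"turn":[0,0,0],"hand":1}]' 
python3 - <<'E'
from h import *
c=cam("wrist"); hsv=cv2.cvtColor(c["img"],cv2.COLOR_RGB2HSV); save(c,"w5.png")
u,v=proj(c,[[.5105,-.0336,.05]])[0].astype(int); print(u,v)
m=cv2.inRange(hsv,(0,0,175),(180,60,255)); w=np.zeros_like(m); s=np.s_[v-75:v+75,u-75:u+75]; w[s]=m[s]
k=max(cv2.findContours(w,cv2.RETR_EXTERNAL,cv2.CHAIN_APPROX_NONE)[0],key=cv2.contourArea)
q=cv2.approxPolyDP(cv2.convexHull(k),3,True)[:,0]; P=onplane(c,q,.05)
for a,b in zip(q,P): print(a,b[:2].round(4))
print(np.linalg.norm(np.roll(P,-1,0)-P,axis=1).round(4))
delta(.5105,-.0336,.015)
E
```

```text
clock: 11.5
eef_pos: [0.5109, -0.0316, 0.1386]
orientation: [0.432, 3.111, 0.0]
ft_force: [-0.3, 1.0, -0.0]
gripper_width: 0.0854
grasp_force: 0.0
314 241
[351 186] [ 0.4822 -0.0017]
[359 197] [0.4902 0.0014]
[357 280] [ 0.544  -0.0135]
[273 282] [ 0.5301 -0.0677]
[268 198] [ 0.4753 -0.0535]
[280 185] [ 0.4696 -0.0439]
[0.0086 0.0558 0.056  0.0566 0.0112 0.044 ]
tcp [ 0.5111 -0.0316  0.1389] yaw tool y 74.22 tilt [ 1.2e-03  2.0e-04 -1.0e+00] units [ 0.005 -0.043  2.478]
```

```bash
python3 -m creep '[{"travel":[0.01,-0.04,0.5],"turn":[0,0,-0.1],"hand":1},{"travel":[0,0,0.6],"turn":[0,0,0],"hand":1},{"travel":[0,0,0.6],"turn":[0,0,0],"hand":1},{"travel":[0,0,0.4],"turn":[0,0,0],"hand":1},{"travel":[0,0,0.25],"turn":[0,0,0],"hand":1},{"travel":[0,0,0.1],"turn":[0,0,0],"hand":1},{"travel":[0,0,0],"turn":[0,0,0],"hand":1},{"travel":[0,0,0],"turn":[0,0,0],"hand":1}]'
python3 - <<'E'
from h import *
delta(.5099,-.0333,.015)
E
```

```text
clock: 12.55
eef_pos: [0.5103, -0.0335, 0.0165]
orientation: [0.408, 3.114, 0.001]
ft_force: [-0.3, 0.3, 1.0]
gripper_width: 0.0855
grasp_force: 0.0
tcp [ 0.5103 -0.0335  0.0165] yaw tool y 75.09 tilt [ 1.5e-03  2.0e-04 -1.0e+00] units [0.008 0.002 0.03 ]
```

```bash
python3 -m creep '[{"travel":[0,0,0],"turn":[0,0,0],"hand":0.75},{"travel":[0,0,0],"turn":[0,0,0],"hand":0.7},{"travel":[0,0,0],"turn":[0,0,0],"hand":0.65},{"travel":[0,0,0],"turn":[0,0,0],"hand":0.4},{"travel":[0,0,0],"turn":[0,0,0],"hand":0.4},{"travel":[0,0,0],"turn":[0,0,0],"hand":0.4}]' 60
python3 - <<'E'
from h import *
delta(.5099,-.0333,.015)
E
```

```text
clock: 13.3
eef_pos: [0.51, -0.0335, 0.0163]
orientation: [0.408, 3.114, 0.001]
ft_force: [-1.5, 0.1, 5.8]
gripper_width: 0.0551
grasp_force: 63.0
tcp [ 0.51   -0.0335  0.0163] yaw tool y 75.08 tilt [ 6.e-04  3.e-04 -1.e+00] units [0.003 0.004 0.027]
```

```bash
python3 -m creep '[{"travel":[0,0,-0.2],"turn":[0,0,0],"hand":0.4},{"travel":[0,0,-0.6],"turn":[0,0,0],"hand":0.4},{"travel":[0,0,-0.8],"turn":[0,0,0],"hand":0.4},{"travel":[0,0,-0.8],"turn":[0,0,0],"hand":0.4},{"travel":[0,0,-0.4],"turn":[0,0,0],"hand":0.4},{"travel":[-0.14,-0.41,0],"turn":[0,0,0],"hand":0.4},{"travel":[-0.28,-0.82,0],"turn":[0,0,0],"hand":0.4},{"travel":[-0.28,-0.82,0],"turn":[0,0,0],"hand":0.4},{"travel":[-0.28,-0.82,0],"turn":[0,0,0],"hand":0.4},{"travel":[-0.28,-0.8,0],"turn":[0,0,0],"hand":0.4},{"travel":[-0.14,-0.41,0],"turn":[0,0,0],"hand":0.4},{"travel":[0,0,0],"turn":[0,0,0.744],"hand":0.4},{"travel":[0,0,0],"turn":[0,0,0.744],"hand":0.4},{"travel":[0,0,0],"turn":[0,0,0.744],"hand":0.4},{"travel":[0,0,0],"turn":[0,0,0.744],"hand":0.4},{"travel":[0,0,0],"turn":[0,0,0],"hand":0.4},{"travel":[0,0,0],"turn":[0,0,0],"hand":0.4}]' 60
python3 - <<'E'
from h import *
delta(.525,-.2487,.035)
c=cam("wrist"); save(c,"w6.png"); print(proj(c,[[.525,-.2487,.006]]))
E
```

```text
clock: 15.42
eef_pos: [0.5248, -0.2485, 0.1559]
orientation: [-1.039, -2.965, -0.0]
ft_force: [0.7, 0.2, -1.1]
gripper_width: 0.0556
grasp_force: 63.2
tcp [ 0.5248 -0.2485  0.1559] yaw tool y 51.37 tilt [ 1.e-04  2.e-04 -1.e+00] units [-0.006  0.     2.418]
[[317.19771992 219.46566455]]
```

View pics/w6.png

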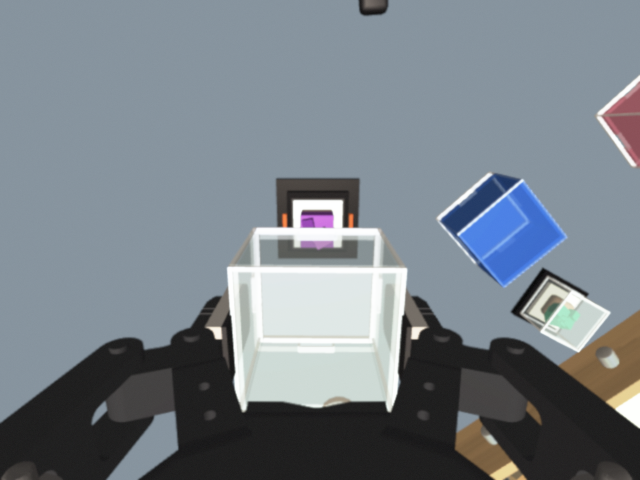

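The cover is held square and level: its front rim edge is at row 230 (columns 252–382), its top front edge at row 267. The base with the crystal is behind it at (317,219).

```bash
python3 - <<'E'
from h import *
c=cam("wrist"); hsv=cv2.cvtColor(c["img"],cv2.COLOR_RGB2HSV)
o=robot.get_obs(); t=o["eef_pos"]; M=R.from_rotvec(o["orientation"]).as_matrix()
T=lambda P:((P-t)@M*1000).round(1)
V=hsv[:,:,2].astype(int)
for u in(270,370): print(u,V[222:240,u],V[258:276,u])
print("rows",V[248,238:262],V[248,372:396])
zr=t[2]-.0163
for r in(228,229,230): print("rim",r,T(onplane(c,[[260,r],[375,r]],zr)))
for r in(264,265,266): print("top",r,T(onplane(c,[[230,r],[405,r]],zr+.05)))
# foot front edge / sides at z=.006
dark=cv2.inRange(hsv,(0,0,0),(180,255,90)); ys=[np.nonzero(dark[150:215,u])[0].min()+150 for u in(290,318,345)]
print("foot front",T(onplane(c,list(zip((290,318,345),ys)),.006)))
x=np.nonzero(dark[205,260:380])[0]+260; print("foot sides",T(onplane(c,[[x.min(),205],[x.max()+1,205]],.006)))
E
```

```text
270 [160 159 159 159 164 202 248 254 255 254 254 253 244 226 217 215 208 183] [148 148 148 148 149 153 171 186 203 240 254 255 255 254 247 237 234 234]
370 [158 159 159 159 158 169 218 251 254 254 254 253 250 236 219 213 211 199] [149 149 148 148 148 148 155 175 188 212 249 254 255 254 251 241 233 231]
rows [157 154 151 154 152 145 139 138 140 138 138 144 163 183 193 212 231 237
 242 242 232 193 154 148] [148 160 207 239 244 242 235 227 212 193 182 164 146 140 142 143 142 145
 149 153 153 151 155 159]
rim 228 [[ 27.5 -25.4  16.3]
 [ 27.4  25.1  16.3]]
rim 229 [[ 27.  -25.4  16.3]
 [ 27.   25.1  16.3]]
rim 230 [[ 26.6 -25.4  16.3]
 [ 26.5  25.1  16.3]]
top 264 [[ 29.  -27.3 -33.7]
 [ 29.   26.7 -33.7]]
top 265 [[ 28.7 -27.3 -33.7]
 [ 28.7  26.7 -33.7]]
top 266 [[ 28.4 -27.3 -33.7]
 [ 28.4  26.7 -33.7]]
foot front [[ 32.2 -21.2 149.8]
 [ 32.2   0.6 149.8]
 [ 32.2  21.7 149.8]]
foot sides [[ 11.6 -32.  149.8]
 [ 11.5  33.3 149.8]]
```

```bash
python3 -m creep '[{"travel":[-0.006,0.006,0.4],"turn":[0,0,0],"hand":0.4},{"travel":[0,0,0.6],"turn":[0,0,0],"hand":0.4},{"travel":[0,0,0.5],"turn":[0,0,0],"hand":0.4},{"travel":[0,0,0.4],"turn":[0,0,0],"hand":0.4},{"travel":[0,0,0.3],"turn":[0,0,0],"hand":0.4},{"travel":[0,0,0.15],"turn":[0,0,0],"hand":0.4},{"travel":[0,0,0],"turn":[0,0,0],"hand":0.4},{"travel":[0,0,0],"turn":[0,0,0],"hand":0.4}]' 60; python3 - <<'E'
from h import *
delta(.525,-.2487,.0303)
E
```

```text
clock: 16.52
eef_pos: [0.5258, -0.2489, 0.0389]
orientation: [1.041, 2.963, 0.0]
ft_force: [0.6, 0.1, 0.4]
gripper_width: 0.0552
grasp_force: 63.3
tcp [ 0.5258 -0.2489  0.0389] yaw tool y 51.28 tilt [ 1.3e-03 -4.0e-04 -1.0e+00] units [ 0.015 -0.007  0.173]
```

```bash
python3 -m creep '[{"travel":[0.01,0,0.05],"turn":[0,0,0],"hand":0.4},{"travel":[0,0,0.05],"turn":[0,0,0],"hand":0.4},{"travel":[0,0,0],"turn":[0,0,0],"hand":0.4},{"travel":[0,0,0],"turn":[0,0,0],"hand":0.4}]' 60; python3 -m creep '[{"travel":[0,0,0.02],"turn":[0,0,0],"hand":0.4},{"travel":[0,0,0.02],"turn":[0,0,0],"hand":0.4},{"travel":[0,0,0],"turn":[0,0,0],"hand":0.4},{"travel":[0,0,0],"turn":[0,0,0],"hand":0.4}]' 60;  python3 - <<'E'
from h import *
delta(.525,-.2487,.0303)
E
```

```text
clock: 17.02
eef_pos: [0.5249, -0.2483, 0.0333]
orientation: [-1.041, -2.964, -0.0]
ft_force: [0.5, -0.8, 0.4]
gripper_width: 0.0551
grasp_force: 63.3
clock: 17.52
eef_pos: [0.5249, -0.2483, 0.0313]
orientation: [-1.041, -2.964, -0.0]
ft_force: [-0.1, 0.8, -1.1]
gripper_width: 0.0553
grasp_force: 63.3
tcp [ 0.5249 -0.2483  0.0313] yaw tool y 51.28 tilt [ 0.e+00  1.e-04 -1.e+00] units [-0.007 -0.004  0.019]
```

```bash
python3 -m creep '[{"travel":[0,0,0.02],"turn":[0,0,0],"hand":0.4},{"travel":[0,0,0.02],"turn":[0,0,0],"hand":0.4},{"travel":[0,0,0],"turn":[0,0,0],"hand":0.4}]' 80; python3 -m creep '[{"travel":[0,0,0.02],"turn":[0,0,0],"hand":0.4},{"travel":[0,0,0],"turn":[0,0,0],"hand":0.4}]';python3 -m creep '[{"travel":[0,0,0.02],"turn":[0,0,0],"hand":0.4},{"travel":[0,0,0],"turn":[0,0,0],"hand":0.4}]'
```

```text
clock: 17.9
eef_pos: [0.5254, -0.2481, 0.0294]
orientation: [1.041, 2.963, 0.001]
ft_force: [0.7, 1.0, 0.9]
gripper_width: 0.0551
grasp_force: 88.8
clock: 18.15
eef_pos: [0.5254, -0.2484, 0.0287]
orientation: [1.041, 2.963, 0.0]
ft_force: [0.5, 1.0, 5.0]
gripper_width: 0.0546
grasp_force: 89.2
clock: 18.4
eef_pos: [0.5257, -0.2486, 0.0281]
orientation: [1.041, 2.962, 0.0]
ft_force: [-0.1, 0.5, 6.9]
gripper_width: 0.0551
grasp_force: 89.5
```

```bash
for i in 1; do python3 -m creep '[{"travel":[0,0,0.02],"turn":[0,0,0],"hand":0.4},{"travel":[0,0,0],"turn":[0,0,0],"hand":0.4}]'; python3 -m creep '[{"travel":[0,0,0.02],"turn":[0,0,0],"hand":0.4},{"travel":[0,0,0],"turn":[0,0,0],"hand":0.4}]'; python3 -m creep '[{"travel":[0,0,0.02],"turn":[0,0,0],"hand":0.4},{"travel":[0,0,0],"turn":[0,0,0],"hand":0.4}]'; done | grep -E "eef|ft_"
```

```text
eef_pos: [0.5259, -0.2487, 0.0275]
ft_force: [0.6, 1.8, 8.8]
eef_pos: [0.5249, -0.2486, 0.0252]
ft_force: [1.0, -0.2, 1.2]
eef_pos: [0.5239, -0.248, 0.0234]
ft_force: [1.0, 0.1, -1.2]
```

```bash
(python3 -m creep '[{"travel":[0,0,0.02],"turn":[0,0,0],"hand":0.4},{"travel":[0,0,0],"turn":[0,0,0],"hand":0.4}]'; python3 -m creep '[{"travel":[0,0,0.02],"turn":[0,0,0],"hand":0.4},{"travel":[0,0,0],"turn":[0,0,0],"hand":0.4}]'; python3 -m creep '[{"travel":[0,0,0.02],"turn":[0,0,0],"hand":0.4},{"travel":[0,0,0],"turn":[0,0,0],"hand":0.4}]') | grep -E "eef|ft_|grasp"
```

```text
eef_pos: [0.5245, -0.2482, 0.0229]
ft_force: [-0.3, 0.2, -1.0]
grasp_force: 88.4
eef_pos: [0.5246, -0.2482, 0.0225]
ft_force: [-2.1, 1.1, 3.6]
grasp_force: 89.1
eef_pos: [0.5246, -0.2482, 0.0225]
ft_force: [-4.6, 2.9, 10.0]
grasp_force: 90.2
```

```bash
(python3 -m creep '[{"travel":[0,0,0.02],"turn":[0,0,0],"hand":0.4},{"travel":[0,0,0],"turn":[0,0,0],"hand":0.4}]'; python3 -m creep '[{"travel":[0,0,0.02],"turn":[0,0,0],"hand":0.4},{"travel":[0,0,0],"turn":[0,0,0],"hand":0.4},{"travel":[0,0,0],"turn":[0,0,0],"hand":0.4}]') | grep -E "eef|ft_|grasp"
python3 - <<'E'
from h import *
delta(.525,-.2487,.0223)
c=cam("wrist"); a=c["img"][:,:,::-1]; s=cam("scene"); u,v=proj(s,[[.525,-.2487,.03]])[0].astype(int)
b=cv2.resize(s["img"][v-40:v+40,u-53:u+53,::-1],(400,300),interpolation=cv2.INTER_CUBIC)
cv2.imwrite("pics/end.png",np.hstack([cv2.resize(a,(400,300)),b]))
E
```

```text
eef_pos: [0.5246, -0.2482, 0.0224]
ft_force: [-5.9, 3.2, 18.2]
grasp_force: 91.1
eef_pos: [0.5247, -0.2482, 0.0224]
ft_force: [-7.9, 5.4, 25.0]
grasp_force: 92.0
tcp [ 0.5247 -0.2482  0.0224] yaw tool y 51.28 tilt [ 2.0e-04  1.8e-03 -1.0e+00] units [-0.011 -0.004  0.002]
```

View pics/end.png

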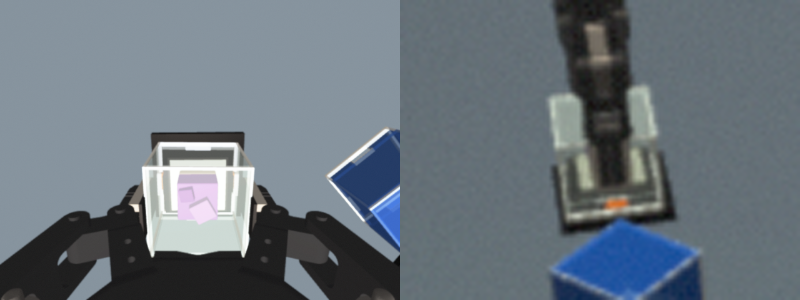

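The cover sits flat on the foot with the crystal upright inside, and an orange catch shows in its window. The TCP is at the fully home height and stays there under a steady 25 N, so I'll hand the job in.

```bash
python3 - <<'E'
from rig import robot
print(robot.job_done())
E
```

```text
the job is handed in; nothing more can be done
None
```

The job is handed in: the crystal stands in the middle of the base with the cover over it, fully home. The press force climbed to about 9 N, then dropped as the catches sprang in (one seen in its window, the other out of view), and the gripper is still pressing at about 25 N.

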